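# Pack the mineral sample box

### The arm

A 6-joint arm with a two-finger parallel gripper is mounted at the origin on the work surface. World frame = base frame: x ahead of the robot, y to its left, z up, the work surface at z = 0. Lengths are in m, angles in rad, forces in N, time in s.
With the tool pointing down it reaches from about 0.375 to 0.9 m from the base axis. Payload 3.1 kg.
Tool frame: the origin (TCP) lies between the finger pads; the fingertips stand 8 mm ahead of it and the grasp point (between the pads) lies 11 mm behind it; z points along the fingers, y is the line along which they close (so a half turn about z gives the same grasp; the last joint's range is limited). The gripper opens to 87 mm and grips with 3 to 60 N. Pads are 19 mm wide; open, the fingers measure 117 mm over their backs; the gripper's body (75 mm by 190 mm) begins 51 mm behind the grasp point.
Start: joints at [1.113, 0.527, 1.433, -0, 1.181, -0.178], TCP at [0.173, 0.601, 0.231] pointing down, gripper open.
Joint ranges: [-3.08, 3.08], [-0.75, 2.2], [0.22, 2.44], [-1.43, 4.57], [0, 2.65], [-2.85, 2.85]. Speed limits (rad/s): [2.79, 2.79, 3.14, 3.14, 3.14, 3.14].

### API

Orientations are given as a unit quaternion [x, y, z, w].
In Python, from rig import robot gives the robot as it stands.
- The arm moves only by the tool move_arm, never from a script. Its argument "motion" is text: rows parted by semicolons, each of 5 numbers parted by spaces: the opening, from -1 (shut) to 1 (fully open), then the shift along the tool's x, y, z normalised to -1 to 1, where 1 is 0.2 m, then the turn about the tool's z normalised to -1 to 1, where 1 is pi rad. A call has 1 to 12 rows; each row is the pose to reach, as a shift and turn from the pose commanded when the call began, along the tool's axes at that moment, turning the shorter way round; what a row does not reach only later rows make up. A row lasts 1/12 s, in which the tool goes at most 41.7 mm and 7.16 degrees, less where a joint would pass 70% of its speed; a pose out of reach is approached as far as the arm can. A call with a number of a shift or a turn outside -1 to 1 is refused whole. A call with a gripper value outside its range is refused whole. The fingers move at their own pace and stop on an object; "newtons" is the grip in N (left out, the last holds). Time passes only in rows, so rows that repeat a pose let the fingers close. It gives the time, the measured TCP pose, the force, the opening and the grip force at its end, in the units of the state.
- robot.get_obs(): the state, without advancing time (a new reading comes with each control period).
- robot.camera(name): name is "scene" or "side" or "wrist"; returns (picture, depth): 400x640x3 uint8, red, green, blue; 400x640 float32, m along the optical axis (not along the pixel's ray), 0 where there is no reading.
- robot.camera_model(name): a dict with "mtx" (3x3 intrinsics, pixels), "position" and "attitude" of the camera in the world. Camera axes: x right, y down, z forward; pixel columns grow to the right and rows downward; lengths in m; the calibration is good to about 2 mm. The wrist camera is an equidistant fisheye: a pixel r from the principal point sees the ray r / f radians off the axis. A picture is of the moment at which its call begins: read the wrist's pose just before it. camera_model takes no time and is no camera call; for the wrist camera it gives the pose at the moment of the call.
- robot.hand_in(): hands the job in; it is judged then, once.
The state is a dict: "time": time; "q": joint angles; "joint_velocities": joint speeds; "joint_torque": joint torques, N m; "position": TCP position; "tool_rot": TCP orientation; "ft_force": force on the tool from outside, world axes, zero at the start; "moment": the same for the moment, N m; "grip_width": finger opening in m; "grip_force": force on a finger pad.
Only numpy, scipy, OpenCV 4.12 (cv2) and the standard library are available. Lean on these libraries where they do the work, as an engineer would, in place of code of your own. Each camera call takes 0.05 s, during which the arm holds its last target. There are 200 camera calls.

### The job

Pack the sample box for the next visitors: tip all four stones out of the blue pan into the big bay of the box, then stand the empty pan upright again in the middle of its round green mat. After that, lay the blue-handled brush flat in the blue-lined slot and the orange-handled scraper flat in the orange-lined slot, right side up and along the slot, either way round. Leave the bottle, the drink can and the large white stone where they are, and let go of everything at the end.

Things in the scene. Friction and masses are not known exactly. Their poses are not given: they have to be found in the camera images.
- pan: Blue flared round pan (foot dia 104, rim dia 176, rim height 68, wall 4 mm) with a fixed bridge handle over its open mouth. Origin: centre of underside, z up. The bridge runs along y: two steel rods from the rim (y = +-84 mm) to a wooden grip bar 140 long (y), 20 thick (x), 26 high, centred 130 mm above the underside. About 0.28 kg, stones 0.2 kg.
- pan_grip (a point): Centre of the pan's wooden grip bar; axes as the pan's (bar along y, pinch it along x).
- pan_mat: Round green mat, diameter 150 mm, 4 mm thick, fixed; origin at the centre of its underside. The pan starts on it.
- sample_box: Fixed open cardboard box, white, brown inside: outside 220 mm (x) by 350 mm (y), walls 5 mm thick and 45 mm high, floor 6 mm thick. Origin: centre of the underside. Across y, from +y to -y: the big bay, then the blue-lined slot, then the orange-lined slot. The wall between bay and slots is 45 mm high, the one between the slots 30 mm.
- bay (a point): Centre of the floor of the big bay (inside 210 mm along x, 175 mm along y), axes as the box's.
- blue_slot (a point): Centre of the floor of the blue-lined slot (inside 210 mm along x, 77 mm along y), axes as the box's.
- orange_slot (a point): Centre of the floor of the orange-lined slot (inside 210 mm along x, 77 mm along y), axes as the box's.
- brush: Flat brush lying flat, 160 mm long along its x (from x = -78 to +83 mm). Blue handle from x = -78 to +18 mm, 20 mm wide and 20 mm high; then a steel ferrule 34 mm wide and pale bristles 36 mm wide, 14 mm high. Origin on the underside, near the balance point; z up.
- scraper: Scraper lying flat, 160 mm long along its x (from x = -78 to +83 mm). Orange handle from x = -78 to +18 mm, 20 mm wide and 20 mm high; then a steel neck and a steel blade 46 mm wide, 4 mm thick. Origin on the underside, near the balance point; z up.
- tool_mat: Fixed grey mat, 230 mm (x) by 210 mm (y), 3 mm thick, on which brush and scraper start; origin at the centre of its underside.
- bottle: Bystander: white bottle with green cap, diameter 64 mm, 170 mm tall; origin at the centre of its underside.
- drink_can: Bystander: blue drink can, diameter 64 mm, 115 mm tall; origin at the centre of its underside.
- show_stone: Bystander: large white stone, about 110 x 84 x 70 mm; origin at its centre.
- stone0: Faceted chalk white stone, about 36 mm across and 33 mm high; starts in the pan; origin at its centre.
- stone1: Faceted sandy tan stone, about 36 mm across and 33 mm high; starts in the pan; origin at its centre.
- stone2: Faceted light grey stone, about 36 mm across and 33 mm high; starts in the pan; origin at its centre.
- stone3: Faceted brown stone, about 36 mm across and 33 mm high; starts in the pan; origin at its centre.

How it is judged:
On the way, in this order (a step that is already met when the one before it is completed fails the run):
1. the pan is tipped over near the big bay (angle between pan's own z axis and vertical above 0.9 rad and horizontal distance between pan and bay below 0.35 m).
2. all four stones lie in the big bay (x of stone0 in the frame of bay between -0.105 and 0.105 m and y of stone0 in the frame of bay between -0.0875 and 0.0875 m and z of stone0 in the frame of bay between 0 and 0.07 m and x of stone1 in the frame of bay between -0.105 and 0.105 m and y of stone1 in the frame of bay between -0.0875 and 0.0875 m and z of stone1 in the frame of bay between 0 and 0.07 m and x of stone2 in the frame of bay between -0.105 and 0.105 m and y of stone2 in the frame of bay between -0.0875 and 0.0875 m and z of stone2 in the frame of bay between 0 and 0.07 m and x of stone3 in the frame of bay between -0.105 and 0.105 m and y of stone3 in the frame of bay between -0.0875 and 0.0875 m and z of stone3 in the frame of bay between 0 and 0.07 m), for 0.1 s.
3. the pan stands upright on its green mat, let go (angle between pan's own z axis and vertical below 0.12 rad and horizontal distance between pan and pan_mat below 0.04 m and height (world z) of pan between -0.002 and 0.01 m and contact force between the fingers and pan below 0.2 N), for 0.2 s.
4. brush and scraper lie flat in the slots of their colours (x of brush in the frame of blue_slot between -0.04 and 0.04 m and y of brush in the frame of blue_slot between -0.032 and 0.032 m and z of brush in the frame of blue_slot between -0.004 and 0.008 m and angle between each of brush, scraper's own z axis and vertical below 0.12 rad and angle between the x axis of brush and the x axis of blue_slot, either way round below 0.3 rad and x of scraper in the frame of orange_slot between -0.04 and 0.04 m and y of scraper in the frame of orange_slot between -0.032 and 0.032 m and z of scraper in the frame of orange_slot between -0.004 and 0.008 m and angle between the x axis of scraper and the x axis of orange_slot, either way round below 0.3 rad), for 0.2 s.
At the end, for the whole second after the job is handed in: All four stones in the big bay; pan upright (0.12 rad) on the green mat, centres within 40 mm; brush in the blue slot, scraper in the orange: level (0.12 rad), along the slot (0.3 rad), origin within 40 mm along, 32 mm across and 8 mm of the floor; all at rest (all of step 2 and all of step 4 and angle between pan's own z axis and vertical below 0.12 rad and horizontal distance between pan and pan_mat below 0.04 m and height (world z) of pan between -0.002 and 0.01 m and linear speed of each of stone0, stone1, stone2, stone3, pan, brush, scraper below 0.02 m/s); the robot touches nothing.
It fails at once if the bottle is pushed more than 30 mm or tipped (distance of bottle from where it was at the start of the episode above 0.03 m or angle between bottle's own z axis and vertical above 0.4 rad).
It fails at once if the drink can is pushed more than 30 mm or tipped (distance of drink_can from where it was at the start of the episode above 0.03 m or angle between drink_can's own z axis and vertical above 0.4 rad).
It fails at once if the large white stone is pushed more than 30 mm or tipped (distance of show_stone from where it was at the start of the episode above 0.03 m or angle between show_stone's own z axis and vertical above 0.4 rad).
It also fails if it takes over 72 s, if anything falls off the work surface, if the arm or the gripper's body presses on something with over 40 N, if the wrist force passes 120 N, or if a joint passes its speed limit or range.

## Working session

There is one attempt and no reset: what is moved stays moved. The work goes in short steps, Python scripts to look and compute and a tool call to move; the robot and the scene stay as the last step left them, time stands still between calls to the robot, and variables do not carry over. Pictures are saved under pics/ and viewed, at most 10 in all, crops included, and the job is handed in when it is done.

Besides the shell and the picture viewer there is one more tool, called after "Emit:" by a JSON object that holds its "api" and its "payload". move_arm: Moves the arm, as the interface text tells. Its arguments: {"type":"object","properties":{"motion":{"type":"string"},"newtons":{"type":"number"}},"required":["motion"]}

```bash
mkdir -p pics; ls
python3 - <<'E'
from rig import robot
import cv2,numpy as np
o=robot.get_obs(); print(o['time'],o['position'],o['tool_rot'],o['grip_width'])
for n in ['scene','side','wrist']:
    m=robot.camera_model(n); p,d=robot.camera(n)
    cv2.imwrite(f'pics/{n}0.png',p[...,::-1]); np.savez(f'{n}0.npz',p=p,d=d,K=m['mtx'],t=m['position'],R=np.array(m['attitude']))
    print(n,np.round(m['mtx'],1).tolist(),m['position'],m['attitude'])
E
```

```text
pics
0.0 [0.17226396 0.60006831 0.2295758 ] [ 1.39445236e-01  9.90229217e-01 -1.00662194e-03 -3.34274252e-04] 0.08718920305516098
scene [[410.3, 0.0, 317.2], [0.0, 410.3, 198.0], [0.0, 0.0, 1.0]] [1.21889631 0.48139763 0.88749242] [ 0.39740463  0.83602894 -0.34622008 -0.15250187]
side [[440.9, 0.0, 315.9], [0.0, 440.9, 204.4], [0.0, 0.0, 1.0]] [0.21939558 0.94183999 0.71146437] [-0.1755013   0.84818456 -0.48764923  0.10945537]
wrist [[309.7, 0.0, 319.9], [0.0, 309.7, 196.5], [0.0, 0.0, 1.0]] [0.1075716  0.61987237 0.38317539] [0.79181237 0.59702064 0.07675043 0.10348383]
```

View pics/scene0.png

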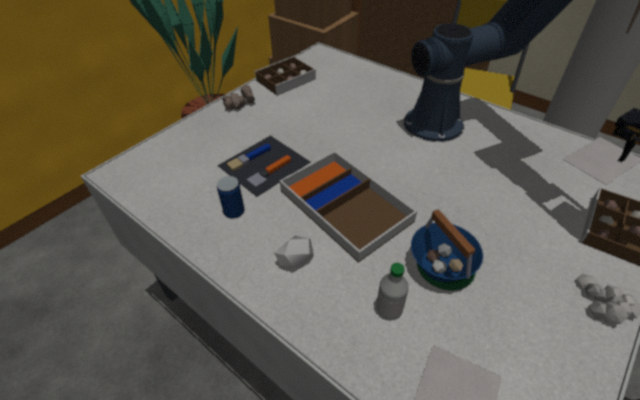

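View pics/side0.png

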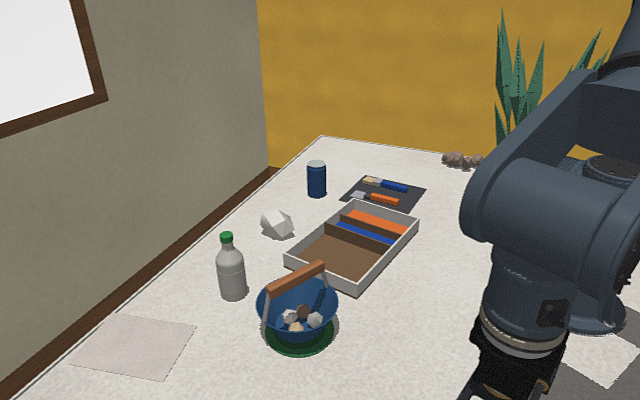

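```bash
cat > h.py <<'E'
import numpy as np,cv2
from scipy.spatial.transform import Rotation as Rn
def cloud(n,tag='0'):
    z=np.load(f'{n}{tag}.npz'); K=z['K']; d=z['d'].astype(float)
    v,u=np.mgrid[:400,:640]
    P=np.stack([(u-K[0,2])/K[0,0]*d,(v-K[1,2])/K[1,1]*d,d],-1)
    W=P@Rn.from_quat(z['R']).as_matrix().T+z['t']
    return W,z['p'],d>0
def snap(n,tag):
    from rig import robot
    m=robot.camera_model(n); p,d=robot.camera(n)
    np.savez(f'{n}{tag}.npz',p=p,d=d,K=m['mtx'],t=m['position'],R=np.array(m['attitude']))
    cv2.imwrite(f'pics/{n}{tag}.png',p[...,::-1])
def ortho(names,tag,x0,x1,y0,y1,s=0.002,zmax=.3):
    # rows: x decreasing downward-> top is far x ; cols: y decreasing to right
    H=int((x1-x0)/s);Wd=int((y1-y0)/s);im=np.zeros((H,Wd,3),np.uint8);zz=np.full((H,Wd),-1.)
    for n in names:
        W,p,ok=cloud(n,tag); W=cv2.resize(W,None,fx=3,fy=3); p=cv2.resize(p,None,fx=3,fy=3);ok=cv2.resize(ok.astype(np.uint8),None,fx=3,fy=3)>0
        q=W[ok];c=p[ok]
        k=(q[:,0]>x0)&(q[:,0]<x1)&(q[:,1]>y0)&(q[:,1]<y1)&(q[:,2]<zmax);q=q[k];c=c[k]
        o=np.argsort(q[:,2]);q=q[o];c=c[o]
        r=((x1-q[:,0])/s).astype(int).clip(0,H-1);cc=((y1-q[:,1])/s).astype(int).clip(0,Wd-1)
        b=q[:,2]>zz[r,cc]; im[r[b],cc[b]]=c[b]; zz[r[b],cc[b]]=q[b,2]
    return im,zz
E
python3 - <<'E'
from h import *
im,zz=ortho(['scene','side'],'0',.2,.9,-.45,.55,.00125)
cv2.imwrite('pics/ortho0.png',cv2.convertScaleAbs(im[...,::-1],alpha=1.5))
for n in ['scene','side']:
    W,p,ok=cloud(n); hsv=cv2.cvtColor(p,cv2.COLOR_RGB2HSV)
    a=lambda m:(m&ok&(W[...,0]<1.0)&(W[...,0]>.2)&(abs(W[...,1])<.6))
    for nm,lo,hi in [('orange',(3,170,100),(12,255,255)),('blue',(108,150,60),(122,255,255)),('green',(60,120,20),(80,255,255))]:
        m=a(cv2.inRange(hsv,lo,hi)>0).astype(np.uint8); N,L,S,C=cv2.connectedComponentsWithStats(m)
        for i in range(1,N):
            if S[i,4]>25:
                q=W[L==i]; pc=np.linalg.svd(q-q.mean(0),full_matrices=False)[2][0]
                print(n,nm,S[i].tolist(),'med',np.median(q,0).round(3),'p5',np.percentile(q,5,axis=0).round(3),'p95',np.percentile(q,95,axis=0).round(3),'dir',pc.round(2))
E
```

```text
scene orange [266, 156, 24, 15, 120] med [ 0.534 -0.275  0.023] p5 [ 0.492 -0.286  0.019] p95 [ 0.574 -0.265  0.026] dir [ 0.99 -0.11  0.  ]
scene orange [291, 162, 54, 34, 712] med [ 0.5   -0.138  0.007] p5 [ 0.417 -0.169  0.004] p95 [ 0.577 -0.102  0.011] dir [ 0.98 -0.18  0.01]
scene blue [246, 144, 25, 14, 130] med [ 0.527 -0.372  0.022] p5 [ 0.488 -0.385  0.015] p95 [ 0.564 -0.362  0.025] dir [ 0.98 -0.18  0.01]
scene blue [307, 175, 53, 34, 648] med [ 0.515 -0.064  0.007] p5 [ 0.432 -0.092  0.004] p95 [ 0.591 -0.035  0.01 ] dir [ 0.98 -0.2  -0.  ]
scene green [391, 264, 13, 13, 124] med [0.743 0.285 0.169] p5 [0.731 0.274 0.159] p95 [0.751 0.294 0.172] dir [ 0.88  0.3  -0.36]
scene green [418, 266, 56, 24, 313] med [0.593 0.365 0.004] p5 [0.55  0.295 0.002] p95 [0.611 0.395 0.007] dir [-0.49  0.87  0.  ]
side orange [370, 193, 29, 13, 197] med [ 0.526 -0.267  0.019] p5 [ 0.487 -0.281  0.008] p95 [ 0.569 -0.26   0.024] dir [-0.99  0.11 -0.01]
side orange [347, 210, 61, 24, 471] med [ 0.511 -0.148  0.006] p5 [ 0.433 -0.175  0.004] p95 [ 0.596 -0.121  0.009] dir [-0.98  0.2  -0.  ]
side blue [381, 180, 27, 13, 167] med [ 0.521 -0.365  0.018] p5 [ 0.483 -0.378  0.007] p95 [ 0.563 -0.355  0.024] dir [-0.99  0.16 -0.01]
side blue [336, 221, 59, 24, 312] med [ 0.525 -0.076  0.006] p5 [ 0.448 -0.097  0.004] p95 [ 0.61  -0.056  0.009] dir [-0.98  0.19 -0.  ]
side green [220, 231, 13, 12, 123] med [0.733 0.29  0.169] p5 [0.724 0.275 0.158] p95 [0.745 0.299 0.172] dir [-0.45  0.8  -0.39]
side green [327, 321, 7, 11, 26] med [0.482 0.295 0.004] p5 [0.473 0.286 0.002] p95 [0.49  0.308 0.006] dir [-0.57  0.82  0.  ]
side green [266, 326, 67, 31, 555] med [0.513 0.375 0.004] p5 [0.473 0.32  0.002] p95 [0.592 0.401 0.006] dir [-0.92 -0.39  0.  ]
```

View pics/ortho0.png

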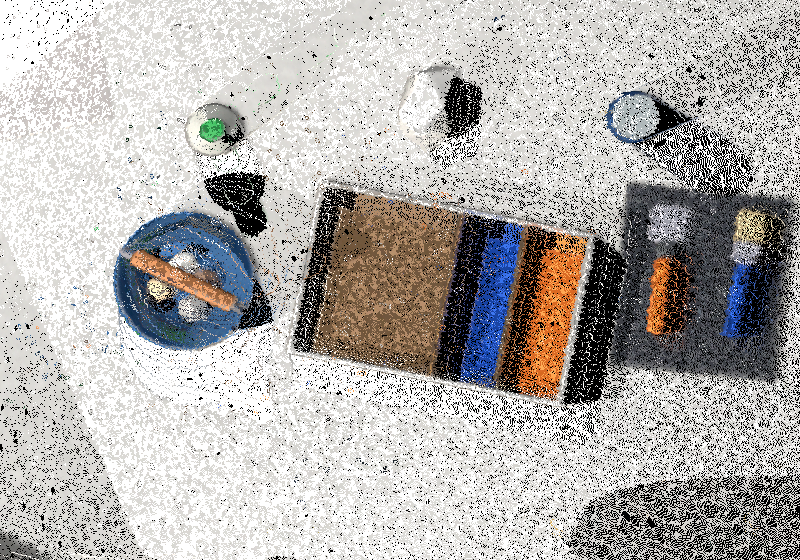

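Run:
```python
from h import *
from scipy.optimize import least_squares as LS
A=[cloud(n) for n in ['scene','side']]
W=np.concatenate([a[0][a[2]] for a in A]);p=np.concatenate([a[1][a[2]] for a in A]);src=np.concatenate([np.full(a[2].sum(),i) for i,a in enumerate(A)])
hsv=cv2.cvtColor(p[None],cv2.COLOR_RGB2HSV)[0].astype(int)
def box(x0,x1,y0,y1,z0,z1):return (W[:,0]>x0)&(W[:,0]<x1)&(W[:,1]>y0)&(W[:,1]<y1)&(W[:,2]>z0)&(W[:,2]<z1)
def rep(nm,k,ctop=True):
  for s in (0,1,None):
    q=W[k] if s is None else W[k&(src==s)]
    if len(q)<15: print(nm,s,len(q));continue
    r=cv2.minAreaRect(q[:,:2].astype(np.float32)*1000)
    c=q.mean(0);d=np.linalg.svd(q[:,:2]-c[:2],full_matrices=False)[2][0];t=(q[:,:2]-c[:2])@d
    print(nm,s,len(q),'mean',c.round(4),'z50,95',np.percentile(q[:,2],[50,95]).round(4),'ang',np.degrees(np.arctan2(d[1],d[0])).round(1),'ext',np.percentile(t,[1,99]).round(4),'rect',np.round(r[0],1),np.round(r[1],1))
rep('bar',box(.4,.7,.2,.45,.11,.16)&(hsv[:,0]<18)&(hsv[:,1]>80))
rep('bartop',box(.4,.7,.2,.45,.139,.16))
rep('rim',box(.4,.7,.15,.45,.066,.078))
rep('scrtop',box(.4,.7,-.33,-.22,.019,.03)&(hsv[:,0]<14)&(hsv[:,1]>150))
rep('brutop',box(.4,.7,-.42,-.32,.019,.03)&(hsv[:,0]>105)&(hsv[:,0]<125)&(hsv[:,1]>130))
k=box(.4,.7,.2,.45,.002,.007)&(hsv[:,0]>58)&(hsv[:,0]<85)&(hsv[:,1]>100);q=W[k][:,:2]
r=LS(lambda v:np.maximum(np.hypot(*(q-v).T)-.075,0)*3+np.minimum(np.hypot(*(q-v).T)-.052,0),[.54,.31]);print('mat',r.x,len(q))
q=W[box(.4,.7,.15,.45,.068,.074)][:,:2]
r=LS(lambda v:np.hypot(*(q-v).T)-.086,[.54,.31],loss='soft_l1',f_scale=.003);print('rimfit',r.x,len(q))
# box rim: white points at z .042-.05 ; fit rectangle outline 215x345
k=box(.35,.75,-.25,.22,.041,.049)&(hsv[:,1]<60);q=W[k][:,:2]
def f(v):
    c,s=np.cos(v[2]),np.sin(v[2]);l=(q-v[:2])@np.array([[c,-s],[s,c]])
    dx=abs(l[:,0])-.1075;dy=abs(l[:,1])-.1725
    return np.where((dx>0)&(dy>0),np.hypot(dx,dy),np.maximum(dx,dy))
r=LS(f,[.534,-.006,-.19],loss='soft_l1',f_scale=.002);print('box',r.x,len(q),np.median(W[k][:,2]),np.percentile(abs(f(r.x)),[50,90]))
```

```text
bar 0 603 mean [0.5569 0.3236 0.1418] z50,95 [0.1451 0.1487] ang 64.3 ext [-0.0721  0.0614] rect [552.1 319.8] [135.6  19.8]
bar 1 872 mean [0.5461 0.3279 0.1406] z50,95 [0.1437 0.1483] ang 63.7 ext [-0.0713  0.0646] rect [548.8 322.7] [139.2  22.6]
bar None 1475 mean [0.5505 0.3262 0.1411] z50,95 [0.1445 0.1485] ang 63.9 ext [-0.0717  0.0637] rect [550.1 322.1] [139.2  25.4]
bartop 0 474 mean [0.5532 0.3221 0.1459] z50,95 [0.1464 0.1491] ang 63.6 ext [-0.0723  0.0641] rect [550.  318.4] [139.9  22.5]
bartop 1 563 mean [0.5485 0.3272 0.1456] z50,95 [0.1463 0.1485] ang 63.5 ext [-0.0717  0.0641] rect [549.3 322.5] [139.2  23. ]
bartop None 1037 mean [0.5506 0.3249 0.1457] z50,95 [0.1464 0.1487] ang 63.7 ext [-0.0716  0.0649] rect [549.3 320.4] [142.9  25.3]
rim 0 444 mean [0.5415 0.326  0.0708] z50,95 [0.071  0.0742] ang 125.0 ext [-0.0956  0.0758] rect [549.7 319.9] [172.3 173.5]
rim 1 480 mean [0.5406 0.3325 0.0707] z50,95 [0.071  0.0738] ang -132.5 ext [-0.0828  0.0884] rect [547.3 325.6] [173.5 167.5]
rim None 924 mean [0.541  0.3294 0.0707] z50,95 [0.071  0.0741] ang 55.4 ext [-0
[... 301 characters left out ...]
.8 91.7]
scrtop None 221 mean [ 0.5301 -0.2738  0.0225] z50,95 [0.0223 0.0256] ang -7.0 ext [-0.0464  0.0456] rect [ 530.1 -274.4] [25.9 94.7]
brutop 0 107 mean [ 0.525  -0.3737  0.0226] z50,95 [0.0224 0.0258] ang -10.4 ext [-0.045   0.0445] rect [ 524.2 -374.9] [21.5 90.5]
brutop 1 77 mean [ 0.5234 -0.3691  0.0219] z50,95 [0.022  0.0252] ang 170.7 ext [-0.0428  0.0417] rect [ 523.3 -370.9] [22.1 85.5]
brutop None 184 mean [ 0.5243 -0.3718  0.0223] z50,95 [0.0224 0.0254] ang -10.2 ext [-0.0438  0.045 ] rect [ 524.7 -372. ] [27.3 90.5]
mat [0.54230673 0.32898706] 1185
rimfit [0.54937529 0.32020029] 729
box [ 0.53328649 -0.00147909 -0.19742779] 1586 0.044390033326958345 [0.00185072 0.00527865]
```

Emit:
{"api": "move_arm", "payload": {"motion": "1 -0.2 -0.06 0 0; 1 -0.4 -0.12 0 0; 1 -0.6 -0.17 0 0; 1 -0.8 -0.23 0 0; 1 -1 -0.29 0 0"}}

```text
time: 0.57
position: [0.3497, 0.4886, 0.2303]
tool_rot: [0.139, 0.99, -0.0, -0.0]
ft_force: [1.4, 0.8, -1.0]
grip_width: 0.0868
grip_force: 0.0
```

Emit:
{"api": "move_arm", "payload": {"motion": "1 -0.2 -0.06 0 0; 1 -0.4 -0.12 0 0; 1 -0.6 -0.17 0 0; 1 -0.8 -0.23 0 0; 1 -1 -0.29 0 0"}}

```text
time: 0.98
position: [0.526, 0.3775, 0.2302]
tool_rot: [0.14, 0.99, -0.0, -0.0]
ft_force: [0.8, 1.4, 0.4]
grip_width: 0.0868
grip_force: 0.0
```

Emit:
{"api": "move_arm", "payload": {"motion": "1 -0.12 0 0 0.04; 1 -0.24 0 0 0.08; 1 -0.24 0 0 0.12; 1 -0.24 0 0 0.16; 1 -0.24 0 0 0.2; 1 -0.24 0 0 0.24; 1 -0.24 0 0 0.28; 1 -0.24 0 0 0.32; 1 -0.24 0 0 0.36; 1 -0.24 0 0 0.4; 1 -0.24 0 0 0.44; 1 -0.24 0 0 0.47"}}

```text
time: 1.98
position: [0.5705, 0.3655, 0.23]
tool_rot: [0.771, 0.636, -0.001, -0.0]
ft_force: [0.0, -0.1, 0.9]
grip_width: 0.0873
grip_force: 0.0
```

```bash
cat >> h.py <<'E'
def state():
    from rig import robot
    o=robot.get_obs();R=Rn.from_quat(o['tool_rot']).as_matrix();y=np.degrees(np.arctan2(R[1,0],R[0,0]))
    print('t',round(o['time'],2),'pos',np.round(o['position'],4),'yaw',round(y,2),'zax',R[:,2].round(3),'q6',round(o['q'][5],2),'w',round(o['grip_width'],4),'F',np.round(o['ft_force'],1),'gf',np.round(o['grip_force'],1)); return np.array(o['position']),y,R
def to(x,y,z,yaw):
    p,y0,R=state(); d=R.T@(np.array([x,y,z])-p)/.2; t=-(yaw-y0); t=(t+180)%360-180
    print('row',d.round(3),round(t/180,4))
E
python3 - <<'E'
from h import *
to(.5717,.3653,.1225,63.7)
E
```

```text
t 1.98 pos [0.5705 0.3655 0.23  ] yaw 79.03 zax [-0.001 -0.    -1.   ] q6 0.6 w 0.0873 F [ 0.  -0.1  0.9] gf 0.0
row [0.    0.007 0.538] 0.0852
```

Emit:
{"api": "move_arm", "payload": {"motion": "1 0 0.007 0.1 0.04; 1 0 0.007 0.3 0.085; 1 0 0.007 0.45 0.085; 1 0 0.007 0.54 0.085; 1 0 0.007 0.54 0.085; -1 0 0.007 0.54 0.085; -1 0 0.007 0.54 0.085; -1 0 0.007 0.54 0.085; -1 0 0.007 0.54 0.085; -1 0 0.007 0.54 0.085; -1 0 0.007 0.54 0.085; -1 0 0.007 0.54 0.085", "newtons": 15}}

```text
time: 2.98
position: [0.5724, 0.3655, 0.1233]
tool_rot: [0.848, 0.53, 0.001, 0.0]
ft_force: [-0.3, -0.4, 0.3]
grip_width: 0.0483
grip_force: 0.0
```

Run:
```python
from h import *
state()
```

```text
t 2.98 pos [0.5724 0.3655 0.1233] yaw 64.07 zax [ 0.001  0.    -1.   ] q6 0.86 w 0.0483 F [-0.3 -0.4  0.3] gf 0.0
```

Still closing; continue, then lift a little slowly.

Emit:
{"api": "move_arm", "payload": {"motion": "-1 0 0 0 0; -1 0 0 0 0; -1 0 0 0 0; -1 0 0 0 0; -1 0 0 0 0; -1 0 0 0 0; -1 0 0 0 0; -1 0 0 0 0"}}

```text
time: 3.65
position: [0.5719, 0.3655, 0.1225]
tool_rot: [0.848, 0.53, -0.0, -0.0]
ft_force: [-1.5, 0.8, -0.1]
grip_width: 0.02
grip_force: 14.9
```

Emit:
{"api": "move_arm", "payload": {"motion": "-1 0 0 -0.03 0; -1 0 0 -0.06 0; -1 0 0 -0.1 0; -1 0 0 -0.15 0; -1 0 0 -0.2 0; -1 0 0 -0.25 0; -1 0 0 -0.3 0; -1 0 0 -0.35 0; -1 0 0 -0.4 0; -1 0 0 -0.4 0; -1 0 0 -0.4 0; -1 0 0 -0.4 0"}}

```text
time: 4.65
position: [0.5718, 0.3652, 0.2022]
tool_rot: [0.848, 0.53, -0.001, -0.0]
ft_force: [-0.7, 0.5, -5.2]
grip_width: 0.0196
grip_force: 15.0
```

Run:
```python
from h import *
state(); snap('scene','1'); snap('side','1')
a=cv2.imread('pics/scene1.png')[130:330,300:560];b=cv2.imread('pics/side1.png')[180:380,180:440]
cv2.imwrite('pics/c1.png',np.hstack([cv2.resize(a,None,fx=1.5,fy=1.5),cv2.resize(b,None,fx=1.5,fy=1.5)]))
```

```text
t 4.65 pos [0.5718 0.3652 0.2022] yaw 64.07 zax [-0.001 -0.    -1.   ] q6 0.86 w 0.0196 F [-0.7  0.5 -5.2] gf 15.0
```

View pics/c1.png

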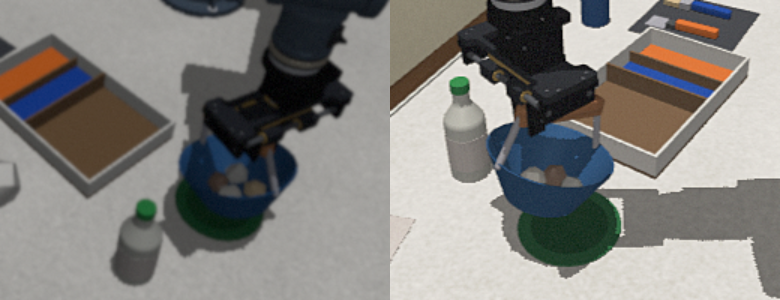

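```bash
cat >> h.py <<'E'
def pantilt(tag,names=('scene','side'),off=.05,fit_off=False):
    # pan tilt about pinch axis, forward (= -tool x when tool x is along pan +y); returns deg
    p,yaw,R=state(); g=p+np.array([0,0,.011]); yv=np.array([np.cos(np.radians(yaw)),np.sin(np.radians(yaw))])
    Q=[]
    for n in names:
        W,c,ok=cloud(n,tag);h=cv2.cvtColor(c,cv2.COLOR_RGB2HSV)
        k=ok&(h[...,0]>95)&(h[...,0]<120)&(h[...,1]>110)&(np.linalg.norm(W-g,axis=-1)<.24)&(W[...,2]>.015)
        Q.append(W[k])
    Q=np.concatenate(Q)-g
    u=-(Q[:,:2]@yv);w=Q[:,0]*yv[1]-Q[:,1]*yv[0];z=Q[:,2]
    def err(th,off):
        c,s=np.cos(th),np.sin(th)
        ul=u*c-z*s; zl=u*s+z*c
        zz=zl+.130; r=np.hypot(ul-off,w); ro=.052+.036*zz/.068
        e=np.minimum(abs(r-ro),abs(r-ro+.004))*.88
        e=np.minimum(e,np.hypot(abs(zz-.0),np.maximum(r-.052,0))); e=np.where(zz>.068,np.hypot(e,zz-.068),e)
        return np.minimum(e,.02).mean()
    b=min((err(np.radians(t),o),t,o) for t in range(-20,150,1) for o in (np.arange(off-.02,off+.021,.005) if fit_off else [off]))
    print('pan tilt',b[1],'off',round(b[2],3),'err',round(b[0],4),'n',len(Q))
E
python3 - <<'E'
from h import *
pantilt('1',fit_off=True); pantilt('1',['scene']);pantilt('1',['side'])
from scipy.optimize import least_squares as LS
for names in (['scene'],['side']):
  Q=[]
  for n in names:
    W,c,ok=cloud(n,'1');h=cv2.cvtColor(c,cv2.COLOR_RGB2HSV)
    k=ok&(h[...,0]>55)&(h[...,0]<88)&(h[...,1]>90)&(W[...,2]<.009)&(W[...,0]>.4)&(W[...,0]<.66)&(W[...,1]>.2)&(W[...,1]<.45);Q.append(W[k])
  q=np.concatenate(Q)[:,:2]
  H=cv2.convexHull((q*1000).astype(np.float32)).reshape(-1,2)/1000
  print(names,len(q),cv2.minEnclosingCircle((q*1000).astype(np.float32)), q.min(0),q.max(0))
E
```

```text
t 4.75 pos [0.5715 0.3651 0.2016] yaw 64.07 zax [-0.002 -0.001 -1.   ] q6 0.86 w 0.0199 F [-0.8 -0.2 -4.2] gf 15.0
pan tilt 17 off 0.05 err 0.0022 n 5434
t 4.75 pos [0.5715 0.3651 0.2016] yaw 64.07 zax [-0.002 -0.001 -1.   ] q6 0.86 w 0.0199 F [-0.8 -0.2 -4.2] gf 15.0
pan tilt 16 off 0.05 err 0.0029 n 2139
t 4.75 pos [0.5715 0.3651 0.2016] yaw 64.07 zax [-0.002 -0.001 -1.   ] q6 0.86 w 0.0199 F [-0.8 -0.2 -4.2] gf 15.0
pan tilt 17 off 0.05 err 0.0016 n 3295
['scene'] 931 ((545.7169189453125, 328.8144226074219), 72.2222671508789) [0.51908956 0.2566637 ] [0.61680872 0.40044215]
['side'] 2056 ((538.5999145507812, 330.95379638671875), 75.5927734375) [0.46657416 0.25570313] [0.61233469 0.40567908]
```

Emit:
{"api": "move_arm", "payload": {"motion": "-1 -0.04 0.03 -0.02 -0.01; -1 -0.1 0.08 -0.02 -0.02; -1 -0.17 0.13 -0.02 -0.04; -1 -0.24 0.18 -0.02 -0.06; -1 -0.3 0.23 -0.02 -0.081; -1 -0.335 0.26 0 -0.081; -1 -0.353 0.27 0.03 -0.081; -1 -0.353 0.27 0.06 -0.081; -1 -0.353 0.27 0.06 -0.081; -1 -0.353 0.27 0.06 -0.081"}}

```text
time: 5.58
position: [0.5889, 0.279, 0.1893]
tool_rot: [0.774, 0.634, -0.001, -0.001]
ft_force: [-0.6, 1.4, -4.2]
grip_width: 0.0199
grip_force: 15.0
```

```bash
cat >> h.py <<'E'
B=np.array([.5333,-.0015]);by=np.array([.1961,.9806]);bx=np.array([.9806,-.1961])
def gripuz():
    from rig import robot
    p=np.array(robot.get_obs()['position']);e=p[:2]-(B+.175*by)
    print('u,z,lat mm',(-e@by*1000).round(1),((p[2]+.011)*1000).round(1),(e@bx*1000).round(1))
E
python3 - <<'E'
from h import *
snap('scene','2'); snap('side','2'); pantilt('2'); gripuz()
E
```

```text
t 5.68 pos [0.5897 0.2793 0.1904] yaw 78.69 zax [-0.  0. -1.] q6 0.47 w 0.02 F [-0.2 -0.3 -4.7] gf 15.0
pan tilt 20 off 0.05 err 0.0021 n 4608
u,z,lat mm -111.4 201.4 0.2
```

Emit:
{"api": "move_arm", "payload": {"motion": "-1 -0.1 0 0.03 0; -1 -0.2 0 0.06 0; -1 -0.27 0 0.04 0; -1 -0.33 0 0.015 0; -1 -0.38 0 0 0; -1 -0.44 0 -0.01 0; -1 -0.5 0 -0.02 0; -1 -0.55 0 -0.02 0; -1 -0.6 0 -0.02 0; -1 -0.65 0 -0.015 0; -1 -0.7 0 -0.01 0"}}

```text
time: 6.6
position: [0.563, 0.1401, 0.1935]
tool_rot: [0.774, 0.634, 0.001, 0.001]
ft_force: [1.5, 1.6, 1.1]
grip_width: 0.0198
grip_force: 15.0
```

Run:
```python
from h import *
snap('scene','3'); snap('side','3'); pantilt('3',fit_off=True); gripuz()
```

```text
t 6.7 pos [0.5628 0.1389 0.1932] yaw 78.58 zax [ 0.001 -0.002 -1.   ] q6 0.25 w 0.0198 F [ 0.3 -0.9  5.4] gf 15.0
pan tilt 53 off 0.05 err 0.0022 n 3997
u,z,lat mm 31.5 204.2 1.4
```

Emit:
{"api": "move_arm", "payload": {"motion": "-1 -0.05 0 0.01 0; -1 -0.105 0 0.025 0; -1 -0.16 0 0.045 0; -1 -0.205 0 0.065 0; -1 -0.25 0 0.09 0; -1 -0.295 0 0.115 0; -1 -0.335 0 0.142 0; -1 -0.37 0 0.17 0; -1 -0.425 0 0.22 0; -1 -0.46 0 0.26 0; -1 -0.49 0 0.315 0; -1 -0.49 0 0.315 0"}}

```text
time: 7.7
position: [0.5417, 0.0422, 0.1275]
tool_rot: [0.774, 0.634, -0.002, 0.0]
ft_force: [0.3, -6.4, 4.0]
grip_width: 0.0197
grip_force: 15.0
```

Run:
```python
from h import *
snap('scene','4'); snap('side','4'); pantilt('4',fit_off=True); gripuz()
a=cv2.imread('pics/scene4.png')[120:320,260:520];b=cv2.imread('pics/side4.png')[150:350,230:490]
cv2.imwrite('pics/c4.png',np.hstack([cv2.resize(a,None,fx=1.5,fy=1.5),cv2.resize(b,None,fx=1.5,fy=1.5)]))
```

```text
t 7.8 pos [0.5423 0.0426 0.1285] yaw 78.68 zax [-0.002 -0.003 -1.   ] q6 0.08 w 0.0202 F [-0.  -5.6  3.2] gf 15.0
pan tilt 93 off 0.05 err 0.0026 n 5932
u,z,lat mm 130.0 139.5 0.2
```

View pics/c4.png

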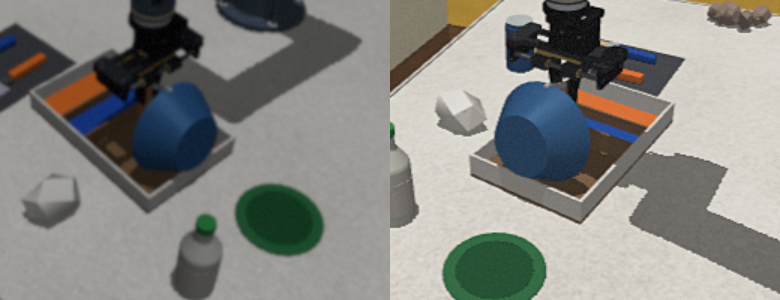

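Emit:
{"api": "move_arm", "payload": {"motion": "-1 -0.02 0 0.03 0; -1 -0.035 0 0.06 0; -1 -0.035 0 0.06 0; -1 -0.01 0 0.04 0; -1 -0.035 0 0.06 0; -1 -0.01 0 0.04 0; -1 -0.035 0 0.06 0; -1 -0.01 0 0.04 0; -1 -0.035 0 0.06 0"}}

```text
time: 8.55
position: [0.5415, 0.0385, 0.1177]
tool_rot: [0.773, 0.634, 0.0, -0.0]
ft_force: [0.1, -3.0, 6.5]
grip_width: 0.0199
grip_force: 15.0
```

Run:
```python
from h import *
snap('scene','5'); snap('side','5'); snap('wrist','5'); pantilt('5',fit_off=True); gripuz()
a=cv2.imread('pics/scene5.png')[130:280,270:470];b=cv2.imread('pics/wrist5.png')
cv2.imwrite('pics/c5.png',np.hstack([cv2.resize(a,(400,300),interpolation=2),cv2.resize(b,(400,300))]))
```

```text
t 8.7 pos [0.5414 0.038  0.1173] yaw 78.65 zax [-0.  0. -1.] q6 0.06 w 0.02 F [ 0.1 -2.4  6.6] gf 15.0
pan tilt 96 off 0.045 err 0.0029 n 6020
u,z,lat mm 134.7 128.3 0.2
```

View pics/c5.png

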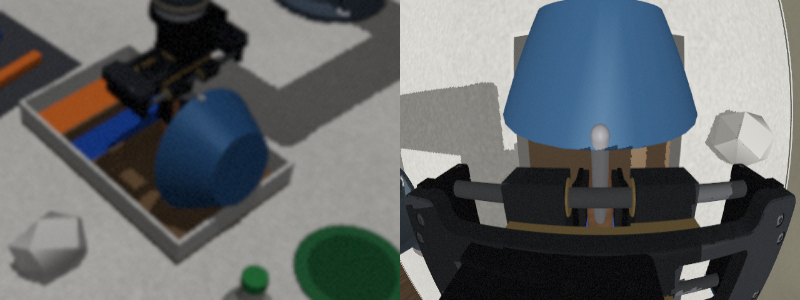

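Emit:
{"api": "move_arm", "payload": {"motion": "-1 0 0 -0.08 0; -1 0 0 -0.18 0; -1 0 0 -0.28 0; -1 0 0 -0.38 0; -1 0 0 -0.48 0; -1 0 0 -0.5 0; -1 0 0 -0.5 0"}}

```text
time: 9.28
position: [0.5413, 0.0385, 0.2173]
tool_rot: [0.773, 0.634, 0.0, -0.0]
ft_force: [0.1, 0.3, -2.3]
grip_width: 0.0196
grip_force: 15.0
```

```bash
cat >> h.py <<'E'
def bay(tag,names=('scene','side')):
    for n in names:
        W,c,ok=cloud(n,tag);h=cv2.cvtColor(c,cv2.COLOR_RGB2HSV).astype(int)
        e=W[...,:2]-(B+.0825*by);lx=e@bx;ly=e@by
        k=(ok&(abs(lx)<.1)&(abs(ly)<.083)&(W[...,2]>.016)&(W[...,2]<.06)&~((h[...,0]>90)&(h[...,0]<125)&(h[...,1]>100))).astype(np.uint8)
        N,L,S,_=cv2.connectedComponentsWithStats(k)
        for i in range(1,N):
            if S[i,4]>12:
                m=L==i;print(n,S[i].tolist(),'bay',(lx[m].mean()*1000).round(),(ly[m].mean()*1000).round(),'zmax',(W[m][:,2].max()*1000).round(),'rgb',c[m].mean(0).round())
E
python3 - <<'E'
from h import *
snap('scene','6'); snap('side','6'); pantilt('6',fit_off=True); gripuz(); bay('6')
a=cv2.imread('pics/scene6.png')[120:270,260:460];b=cv2.imread('pics/side6.png')[180:330,250:450]
cv2.imwrite('pics/c6.png',np.hstack([cv2.resize(a,(400,300)),cv2.resize(b,(400,300))]))
E
```

```text
t 9.38 pos [0.5401 0.0385 0.2157] yaw 78.66 zax [-0.004  0.001 -1.   ] q6 0.06 w 0.0204 F [-0.7  0.2 -2.5] gf 15.0
pan tilt 66 off 0.05 err 0.0024 n 4746
u,z,lat mm 134.5 226.7 -1.2
scene [345, 208, 20, 20, 207] bay 33.0 -18.0 zmax 39.0 rgb [59. 54. 49.]
side [320, 243, 32, 15, 266] bay 15.0 -15.0 zmax 38.0 rgb [99. 90. 79.]
side [357, 246, 12, 13, 118] bay -49.0 -42.0 zmax 40.0 rgb [102. 101.  98.]
```

View pics/c6.png

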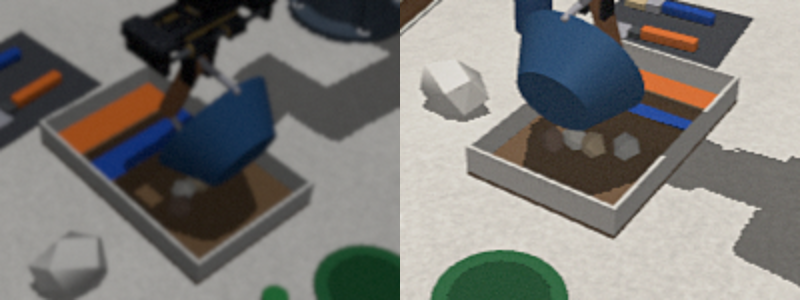

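Emit:
{"api": "move_arm", "payload": {"motion": "-1 0.1 -0.02 -0.05 0; -1 0.25 -0.05 -0.05 0; -1 0.4 -0.09 -0.05 0; -1 0.55 -0.12 -0.05 0; -1 0.7 -0.15 -0.05 0; -1 0.85 -0.19 -0.05 0; -1 0.95 -0.21 -0.05 0; -1 1 -0.22 -0.05 0; -1 1 -0.22 -0.05 0"}}

```text
time: 10.13
position: [0.5365, 0.2446, 0.2255]
tool_rot: [0.773, 0.635, -0.001, -0.001]
ft_force: [0.1, 0.3, -2.7]
grip_width: 0.0197
grip_force: 15.0
```

Emit:
{"api": "move_arm", "payload": {"motion": "-1 0.1 -0.02 0 0; -1 0.2 -0.04 0 0; -1 0.285 -0.06 0 0; -1 0.285 -0.06 0 0; -1 0.285 -0.06 0 0; -1 0.285 -0.06 0 0; -1 0.285 -0.06 0 0; -1 0.285 -0.06 0 0", "newtons": 7}}

```text
time: 10.8
position: [0.5375, 0.2997, 0.2274]
tool_rot: [0.774, 0.633, -0.0, 0.0]
ft_force: [0.0, -0.7, -2.6]
grip_width: 0.02
grip_force: 7.0
```

Run:
```python
from h import *
snap('scene','7'); snap('side','7'); pantilt('7',fit_off=True); bay('7')
for n in ['scene','side']:
    W,c,ok=cloud(n,'7');h=cv2.cvtColor(c,cv2.COLOR_RGB2HSV)
    k=ok&(h[...,0]>55)&(h[...,0]<88)&(h[...,1]>90)&(W[...,2]<.009)&(W[...,0]>.4)&(W[...,0]<.66)&(W[...,1]>.2)&(W[...,1]<.45)
    q=W[k][:,:2];print(n,len(q),cv2.minEnclosingCircle((q*1000).astype(np.float32)))
to(.5353,.3016,.166,78.7)
```

```text
t 10.9 pos [0.5374 0.3002 0.2275] yaw 78.58 zax [-0. -0. -1.] q6 0.53 w 0.0202 F [-0.2 -0.5 -2.3] gf 7.0
pan tilt 38 off 0.05 err 0.0021 n 5036
scene [345, 194, 26, 34, 350] bay 8.0 -27.0 zmax 42.0 rgb [106.  98.  90.]
side [329, 242, 23, 16, 199] bay 4.0 -21.0 zmax 39.0 rgb [175. 163. 144.]
side [320, 246, 6, 8, 33] bay 48.0 2.0 zmax 36.0 rgb [107.  89.  76.]
side [357, 246, 12, 13, 119] bay -49.0 -42.0 zmax 39.0 rgb [156. 154. 150.]
scene 1757 ((542.3434448242188, 328.21612548828125), 73.10514068603516)
side 2628 ((540.5397338867188, 330.524169921875), 75.16678619384766)
t 10.9 pos [0.5374 0.3002 0.2275] yaw 78.58 zax [-0. -0. -1.] q6 0.53 w 0.0202 F [-0.2 -0.5 -2.3] gf 7.0
row [ 0.005 -0.012  0.308] -0.0007
```

Emit:
{"api": "move_arm", "payload": {"motion": "-1 -0.05 -0.012 0.15 0; -1 -0.107 -0.012 0.25 0; -1 -0.107 -0.012 0.33 0; -1 -0.05 -0.012 0.345 0; -1 0.007 -0.012 0.352 0; -1 0.08 -0.012 0.37 0; -1 0.147 -0.012 0.387 0; -1 0.22 -0.012 0.415 0; -1 0.283 -0.012 0.442 0; -1 0.33 -0.012 0.47 0; -1 0.37 -0.012 0.49 0; -1 0.385 -0.012 0.505 0"}}

```text
time: 11.9
position: [0.5513, 0.3802, 0.127]
tool_rot: [0.773, 0.634, 0.002, -0.0]
ft_force: [0.4, 3.6, 4.8]
grip_width: 0.0201
grip_force: 7.0
```

Run:
```python
from h import *
snap('scene','8'); snap('side','8'); pantilt('8',fit_off=True)
p,y,R=state(); print('pan est', p[:2]-.05*np.array([np.cos(np.radians(y)),np.sin(np.radians(y))]))
```

```text
t 12.0 pos [0.5504 0.3783 0.1262] yaw 78.74 zax [ 0.001  0.    -1.   ] q6 0.63 w 0.0202 F [0.3 2.2 2.1] gf 7.0
pan tilt -2 off 0.04 err 0.0031 n 3742
t 12.0 pos [0.5504 0.3783 0.1262] yaw 78.74 zax [ 0.001  0.    -1.   ] q6 0.63 w 0.0202 F [0.3 2.2 2.1] gf 7.0
pan est [0.5406726  0.32922908]
```

Emit:
{"api": "move_arm", "payload": {"motion": "0.3 0 0 0 0; 0.3 0 0 0 0; 0.3 0 0 0 0; 0.3 0 0 0 0; 0.3 0 0 0 0; 0.3 0 0 0 0; 0.3 0 0 -0.1 0; 0.3 0 0 -0.25 0; 0.3 0 0 -0.4 0; 0.3 0 0 -0.55 0; 0.3 0 0 -0.6 0; 0.3 0 0 -0.6 0"}}

```text
time: 13.0
position: [0.552, 0.3778, 0.2504]
tool_rot: [0.774, 0.634, 0.004, 0.001]
ft_force: [0.6, 0.6, 0.3]
grip_width: 0.0563
grip_force: 0.0
```

Run:
```python
from h import *
from scipy.optimize import least_squares as LS
snap('scene','9'); snap('side','9'); state()
for s in (['scene'],['side'],['scene','side']):
    Q=np.concatenate([cloud(n,'9')[0][cloud(n,'9')[2]] for n in s])
    q=Q[(Q[:,0]>.4)&(Q[:,0]<.68)&(Q[:,1]>.2)&(Q[:,1]<.47)&(Q[:,2]>.067)&(Q[:,2]<.075)][:,:2]
    r=LS(lambda v:np.hypot(*(q-v).T)-.086,[.54,.33],loss='soft_l1',f_scale=.003);print('pan',s,r.x,len(q))
    b=Q[(Q[:,0]>.4)&(Q[:,0]<.68)&(Q[:,1]>.2)&(Q[:,1]<.47)&(Q[:,2]>.14)&(Q[:,2]<.155)];print('bartop',b.mean(0).round(3),np.percentile(b[:,2],[5,50,95]).round(4))
a=cv2.imread('pics/scene9.png')[120:320,300:560];b=cv2.imread('pics/side9.png')[190:390,220:480]
cv2.imwrite('pics/c9.png',np.hstack([cv2.resize(a,None,fx=1.5,fy=1.5),cv2.resize(b,None,fx=1.5,fy=1.5)]))
```

```text
t 13.1 pos [0.5495 0.3767 0.2457] yaw 78.64 zax [-0.001 -0.001 -1.   ] q6 0.63 w 0.0563 F [-0.2 -0.6 -0.8] gf 0.0
pan ['scene'] [0.54442502 0.33686973] 344
bartop [0.547 0.34  0.146] [0.1413 0.1464 0.1489]
pan ['side'] [0.54413489 0.34083095] 532
bartop [0.543 0.348 0.146] [0.1414 0.1466 0.1487]
pan ['scene', 'side'] [0.54436429 0.3393059 ] 876
bartop [0.545 0.344 0.146] [0.1414 0.1465 0.1488]
```

View pics/c9.png

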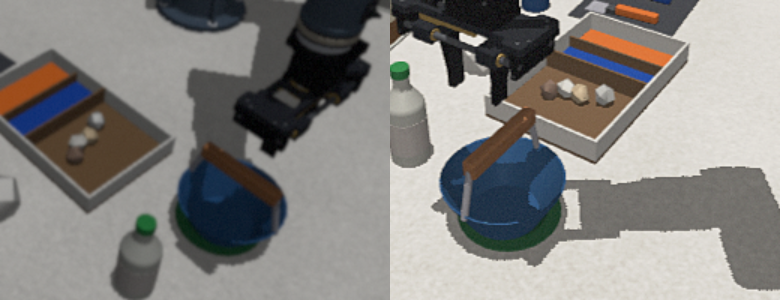

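Emit:
{"api": "move_arm", "payload": {"motion": "0.3 -0.2 0.04 0 0; 0.3 -0.4 0.08 0 0; 0.3 -0.6 0.12 0 0; 0.3 -0.8 0.16 0 0; 0.3 -0.98 0.2 0 0"}}

```text
time: 13.52
position: [0.5484, 0.1747, 0.2436]
tool_rot: [0.773, 0.634, -0.003, -0.001]
ft_force: [0.0, 0.1, -0.2]
grip_width: 0.0562
grip_force: 0.0
```

Emit:
{"api": "move_arm", "payload": {"motion": "0.3 -0.2 0.04 0 0; 0.3 -0.4 0.08 0 0; 0.3 -0.6 0.12 0 0; 0.3 -0.8 0.16 0 0; 0.3 -0.98 0.2 0 0"}}

```text
time: 13.93
position: [0.5492, -0.025, 0.2439]
tool_rot: [0.774, 0.633, -0.002, -0.002]
ft_force: [0.9, -0.2, -1.1]
grip_width: 0.0564
grip_force: 0.0
```

Emit:
{"api": "move_arm", "payload": {"motion": "0.3 -0.2 0.04 0 0; 0.3 -0.4 0.08 0 0; 0.3 -0.6 0.12 0 0; 0.3 -0.8 0.16 0 0; 0.3 -0.98 0.2 0 0"}}

```text
time: 14.35
position: [0.5501, -0.2248, 0.2436]
tool_rot: [0.774, 0.633, -0.001, -0.003]
ft_force: [-0.1, 0.9, 0.5]
grip_width: 0.0565
grip_force: 0.0
```

Emit:
{"api": "move_arm", "payload": {"motion": "0.3 0 0 0 0.04; 0.3 0 0 0 0.08; 0.3 0 0 0 0.12; 0.3 0 0 0 0.16; 0.3 0 0 0 0.2; 0.3 0 0 0 0.24; 0.3 0 0 0 0.28; 0.3 0 0 0 0.32; 0.3 0 0 0 0.36; 0.3 0 0 0 0.4; 0.3 0 0 0 0.44; 0.3 0 0 0 0.475"}}

```text
time: 15.35
position: [0.5505, -0.2221, 0.2435]
tool_rot: [0.998, -0.063, -0.003, -0.001]
ft_force: [0.3, -0.5, 0.1]
grip_width: 0.0562
grip_force: 0.0
```

Run:
```python
from h import *
to(.560,-.278,.10,-7)
snap('wrist','10')
# wrist fisheye: triangulate handle ends later; print projected predicted points
z=np.load('wrist10.npz');K=z['K'];Rc=Rn.from_quat(z['R']).as_matrix()
def proj(P):
    c=Rc.T@(np.array(P)-z['t']);r=np.hypot(c[0],c[1]);th=np.arctan2(r,c[2]);return (K[:2,2]+K[0,0]*th*c[:2]/r).round(1)
for nm,o,a in [('scr',(.560,-.278),-7),('bru',(.554,-.3775),-10.2)]:
    for l in (-.078,.018): print(nm,l,proj([o[0]+l*np.cos(np.radians(a)),o[1]+l*np.sin(np.radians(a)),.022]))
h=cv2.cvtColor(z['p'],cv2.COLOR_RGB2HSV)
for nm,lo,hi in [('orange',(3,170,90),(12,255,255)),('blue',(108,150,60),(122,255,255))]:
    N,L,S,C=cv2.connectedComponentsWithStats(cv2.inRange(h,lo,hi))
    for i in range(1,N):
        if S[i,4]>40: print(nm,S[i].tolist(),C[i].round(1),np.round(cv2.boxPoints(cv2.minAreaRect(np.argwhere(L==i)[:,::-1].astype(np.float32))),0).tolist())
```

```text
t 15.35 pos [ 0.5505 -0.2221  0.2435] yaw -7.2 zax [-0.005  0.003 -1.   ] q6 1.12 w 0.0562 F [ 0.3 -0.5  0.1] gf 0.0
row [0.086 0.273 0.716] -0.0011
scr -0.078 [362.8 221.7]
scr 0.018 [365.1 147. ]
bru -0.078 [432.7 216.1]
bru 0.018 [442.2 144.3]
orange [267, 140, 19, 58, 916] [276.  167.8] [[267.0, 140.0], [285.0, 140.0], [285.0, 197.0], [267.0, 197.0]]
orange [357, 147, 18, 73, 1015] [365.7 180.3] [[357.0, 219.0], [358.0, 147.0], [374.0, 147.0], [373.0, 219.0]]
orange [271, 221, 12, 28, 180] [277.5 238.4] [[271.0, 248.0], [274.0, 220.0], [284.0, 221.0], [281.0, 249.0]]
blue [175, 133, 48, 115, 4168] [198.8 179.8] [[174.0, 133.0], [220.0, 132.0], [222.0, 247.0], [176.0, 248.0]]
blue [426, 144, 24, 70, 1091] [437.5 177.9] [[425.0, 212.0], [434.0, 143.0], [450.0, 145.0], [441.0, 214.0]]
```

Emit:
{"api": "move_arm", "payload": {"motion": "0.3 0.085 0.15 0.1 0; 0.3 0.085 0.27 0.25 0; 0.3 0.085 0.27 0.45 0; 0.3 0.085 0.27 0.65 0; 0.3 0.085 0.27 0.85 0; 0.3 0.085 0.27 0.95 0; 0.3 0.085 0.27 0.95 0"}}

```text
time: 15.98
position: [0.5572, -0.2752, 0.049]
tool_rot: [0.998, -0.059, -0.007, -0.004]
ft_force: [-1.7, 0.4, 0.0]
grip_width: 0.0565
grip_force: 0.0
```

Run:
```python
from h import *
to(.560,-.278,.0125,-7)
```

```text
t 15.98 pos [ 0.5572 -0.2752  0.049 ] yaw -6.75 zax [-0.013  0.009 -1.   ] q6 1.05 w 0.0565 F [-1.7  0.4  0. ] gf 0.0
row [0.018 0.014 0.182] 0.0014
```

Emit:
{"api": "move_arm", "payload": {"motion": "0.3 0 0 0.06 0; 0.3 0 0 0.12 0; 0.3 0 0 0.17 0; 0.3 0 0 0.2 0; 0.3 0 0 0.2 0; 0.3 0 0 0.2 0"}}

```text
time: 16.48
position: [0.5627, -0.2788, 0.0168]
tool_rot: [0.998, -0.06, 0.0, 0.0]
ft_force: [-0.0, -0.3, 0.0]
grip_width: 0.0562
grip_force: 0.0
```

Run:
```python
from h import *
to(.560,-.278,.0125,-7)
```

```text
t 16.48 pos [ 0.5627 -0.2788  0.0168] yaw -6.84 zax [ 0. -0. -1.] q6 1.05 w 0.0562 F [-0.  -0.3  0. ] gf 0.0
row [-0.014 -0.002  0.022] 0.0009
```

Emit:
{"api": "move_arm", "payload": {"motion": "0.3 -0.01 0 0.02 0; -1 -0.01 0 0.02 0; -1 -0.01 0 0.02 0; -1 -0.01 0 0.02 0; -1 -0.01 0 0.02 0; -1 -0.01 0 0.02 0; -1 -0.01 0 0.02 0; -1 -0.01 0 0.02 0; -1 -0.01 0 0.02 0; -1 -0.01 0 0.02 0; -1 -0.01 0 0.02 0; -1 -0.01 0 0.02 0", "newtons": 25}}

```text
time: 17.48
position: [0.5606, -0.2787, 0.0127]
tool_rot: [0.998, -0.06, 0.0, 0.0]
ft_force: [-0.2, 0.1, 0.9]
grip_width: 0.0199
grip_force: 25.0
```

Emit:
{"api": "move_arm", "payload": {"motion": "-1 0 0 -0.03 0; -1 0 0 -0.1 0; -1 0 0 -0.2 0; -1 0 0 -0.3 0; -1 0 0 -0.4 0; -1 0 0 -0.5 0; -1 0 0 -0.5 0; -1 0 0 -0.5 0; -1 0 0 -0.5 0"}}

```text
time: 18.23
position: [0.56, -0.278, 0.1125]
tool_rot: [0.998, -0.06, -0.0, -0.0]
ft_force: [0.1, 0.1, -0.7]
grip_width: 0.0201
grip_force: 25.0
```

Run:
```python
from h import *
to(.5077+.001,-.1295,.10,-11.3)
snap('scene','11');snap('side','11')
a=cv2.imread('pics/scene11.png')[90:240,210:410];b=cv2.imread('pics/side11.png')[130:280,300:500]
cv2.imwrite('pics/c11.png',np.hstack([cv2.resize(a,(400,300)),cv2.resize(b,(400,300))]))
```

```text
t 18.23 pos [ 0.56   -0.278   0.1125] yaw -6.85 zax [-0.001  0.001 -1.   ] q6 1.05 w 0.0201 F [ 0.1  0.1 -0.7] gf 25.0
row [-0.343 -0.706  0.063] 0.0247
```

View pics/c11.png

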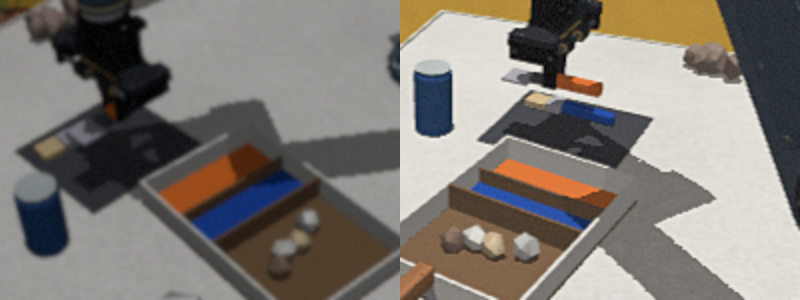

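Emit:
{"api": "move_arm", "payload": {"motion": "-1 -0.06 -0.12 0 0.01; -1 -0.13 -0.27 0 0.025; -1 -0.2 -0.42 0 0.025; -1 -0.27 -0.56 0 0.025; -1 -0.32 -0.66 0 0.025; -1 -0.343 -0.706 0 0.025; -1 -0.343 -0.706 0 0.025; -1 -0.343 -0.706 0.1 0.025; -1 -0.343 -0.706 0.2 0.025; -1 -0.343 -0.706 0.2 0.025; -1 -0.343 -0.706 0.2 0.025"}}

```text
time: 19.25
position: [0.5094, -0.1312, 0.0716]
tool_rot: [0.995, -0.099, -0.001, -0.0]
ft_force: [0.1, -0.3, -1.0]
grip_width: 0.0198
grip_force: 25.0
```

Run:
```python
from h import *
to(.5077,-.1295,.0165,-11.3)
```

```text
t 19.25 pos [ 0.5094 -0.1312  0.0716] yaw -11.41 zax [-0.001  0.001 -1.   ] q6 1.31 w 0.0198 F [ 0.1 -0.3 -1. ] gf 25.0
row [-0.009 -0.006  0.275] -0.0006
```

Emit:
{"api": "move_arm", "payload": {"motion": "-1 -0.005 -0.006 0.07 0; -1 -0.005 -0.006 0.14 0; -1 -0.005 -0.006 0.2 0; -1 -0.005 -0.006 0.25 0; -1 -0.005 -0.006 0.275 0; -1 -0.005 -0.006 0.275 0; -1 -0.005 -0.006 0.275 0; -0.22 -0.005 -0.006 0.275 0; -0.22 -0.005 -0.006 0.275 0; -0.22 -0.005 -0.006 0.275 0; -0.22 -0.005 -0.006 0.275 0; -0.22 -0.005 -0.006 0.275 0"}}

```text
time: 20.25
position: [0.5086, -0.1287, 0.0179]
tool_rot: [0.995, -0.099, 0.0, 0.0]
ft_force: [-0.4, -0.1, -0.4]
grip_width: 0.0332
grip_force: 0.0
```

Emit:
{"api": "move_arm", "payload": {"motion": "-0.22 0 0 -0.03 0; -0.22 0 0 -0.1 0; -0.22 0 0 -0.25 0; -0.22 0 0 -0.45 0; -0.22 0 0 -0.55 0; -0.22 0 0 -0.55 0; -0.22 0 0 -0.55 0"}}

```text
time: 20.83
position: [0.5092, -0.129, 0.1292]
tool_rot: [0.995, -0.099, 0.002, 0.001]
ft_force: [0.3, -0.9, -0.4]
grip_width: 0.0341
grip_force: 0.0
```

Run:
```python
from h import *
to(.554,-.3775,.06,-10.2)
snap('scene','12');snap('side','12')
for n in ('scene','side'):
    W,c,ok=cloud(n,'12');h=cv2.cvtColor(c,cv2.COLOR_RGB2HSV)
    e=W[...,:2]-(B-.1305*by);lx=e@bx;ly=e@by
    k=ok&(h[...,0]<14)&(h[...,1]>150)&(abs(lx)<.11)&(abs(ly)<.04)&(W[...,2]>.018)&(W[...,2]<.05)
    print(n,k.sum(),'slot ly',np.percentile(ly[k],[5,50,95]).round(3),'lx',np.percentile(lx[k],[2,98]).round(3),'z',np.percentile(W[k][:,2],[50,95]).round(4))
```

```text
t 20.83 pos [ 0.5092 -0.129   0.1292] yaw -11.34 zax [ 0.003 -0.002 -1.   ] q6 1.31 w 0.0341 F [ 0.3 -0.9 -0.4] gf 0.0
row [0.463 1.174 0.349] -0.0063
scene 197 slot ly [-0.007  0.006  0.039] lx [-0.073  0.026] z [0.0257 0.0309]
side 167 slot ly [-0.003  0.009  0.015] lx [-0.076  0.013] z [0.0242 0.0275]
```

Emit:
{"api": "move_arm", "payload": {"motion": "0.3 0.08 0.2 0 0; 0.3 0.16 0.4 0 0; 0.3 0.24 0.6 0 0; 0.3 0.32 0.8 0 0; 0.3 0.4 0.98 0 0; 0.3 0.4 0.98 0 0"}}

```text
time: 21.43
position: [0.5497, -0.345, 0.1259]
tool_rot: [0.995, -0.101, 0.002, 0.003]
ft_force: [1.4, -0.7, 0.3]
grip_width: 0.0555
grip_force: 0.0
```

Emit:
{"api": "move_arm", "payload": {"motion": "0.3 0.063 0.194 0.05 -0.006; 0.3 0.063 0.194 0.2 -0.006; 0.3 0.063 0.194 0.34 -0.006; 0.3 0.063 0.194 0.42 -0.006; 0.3 0.063 0.194 0.42 -0.006; 0.3 0.063 0.194 0.42 -0.006"}}

```text
time: 21.93
position: [0.5516, -0.3757, 0.0408]
tool_rot: [0.996, -0.09, -0.002, -0.002]
ft_force: [0.5, 0.4, 0.4]
grip_width: 0.0563
grip_force: 0.0
```

Run:
```python
from h import *
to(.554,-.3775,.0127,-10.2)
```

```text
t 21.93 pos [ 0.5516 -0.3757  0.0408] yaw -10.27 zax [-0.004  0.004 -1.   ] q6 0.99 w 0.0563 F [0.5 0.4 0.4] gf 0.0
row [0.014 0.007 0.141] -0.0004
```

Emit:
{"api": "move_arm", "payload": {"motion": "0.3 0.014 0.007 0.06 0; 0.3 0.014 0.007 0.11 0; 0.3 0.014 0.007 0.135 0; 0.3 0.014 0.007 0.135 0; 0.3 0.014 0.007 0.135 0; 0.3 0.014 0.007 0.135 0"}}

```text
time: 22.43
position: [0.5558, -0.3792, 0.017]
tool_rot: [0.996, -0.089, 0.0, 0.0]
ft_force: [0.3, 0.2, 0.3]
grip_width: 0.0567
grip_force: 0.0
```

Run:
```python
from h import *
to(.554,-.3775,.0125,-10.2)
```

```text
t 22.43 pos [ 0.5558 -0.3792  0.017 ] yaw -10.26 zax [ 0.001 -0.001 -1.   ] q6 0.99 w 0.0567 F [0.3 0.2 0.3] gf 0.0
row [-0.011 -0.007  0.023] -0.0003
```

Emit:
{"api": "move_arm", "payload": {"motion": "0.3 -0.01 -0.007 0.022 0; -1 -0.01 -0.007 0.022 0; -1 -0.01 -0.007 0.022 0; -1 -0.01 -0.007 0.022 0; -1 -0.01 -0.007 0.022 0; -1 -0.01 -0.007 0.022 0; -1 -0.01 -0.007 0.022 0; -1 -0.01 -0.007 0.022 0; -1 -0.01 -0.007 0.022 0; -1 -0.01 -0.007 0.022 0; -1 -0.01 -0.007 0.022 0; -1 -0.01 -0.007 0.022 0"}}

```text
time: 23.43
position: [0.554, -0.3775, 0.0123]
tool_rot: [0.996, -0.089, 0.0, 0.0]
ft_force: [-0.1, -0.1, 0.1]
grip_width: 0.0194
grip_force: 25.0
```

Emit:
{"api": "move_arm", "payload": {"motion": "-1 0 0 -0.03 0; -1 0 0 -0.1 0; -1 0 0 -0.2 0; -1 0 0 -0.3 0; -1 0 0 -0.4 0; -1 0 0 -0.5 0; -1 0 0 -0.5 0; -1 0 0 -0.5 0; -1 0 0 -0.5 0"}}

```text
time: 24.18
position: [0.5534, -0.3767, 0.1119]
tool_rot: [0.996, -0.089, -0.0, -0.0]
ft_force: [0.2, 0.8, -0.8]
grip_width: 0.0195
grip_force: 25.0
```

Run:
```python
from h import *
to(.5238,-.0491,.10,-11.3)
```

```text
t 24.18 pos [ 0.5534 -0.3767  0.1119] yaw -10.27 zax [-0.001  0.001 -1.   ] q6 0.99 w 0.0195 F [ 0.2  0.8 -0.8] gf 25.0
row [-0.437 -1.585  0.061] 0.0057
```

Emit:
{"api": "move_arm", "payload": {"motion": "-1 -0.04 -0.13 0 0; -1 -0.08 -0.29 0 0; -1 -0.13 -0.46 0 0; -1 -0.18 -0.63 0 0; -1 -0.22 -0.79 0 0"}}

```text
time: 24.6
position: [0.5367, -0.2114, 0.1104]
tool_rot: [0.996, -0.09, -0.002, -0.001]
ft_force: [-0.1, 0.6, -0.7]
grip_width: 0.0197
grip_force: 25.0
```

Emit:
{"api": "move_arm", "payload": {"motion": "-1 -0.05 -0.18 0 0.006; -1 -0.1 -0.35 0 0.006; -1 -0.14 -0.52 0 0.006; -1 -0.18 -0.66 0 0.006; -1 -0.207 -0.76 0 0.006; -1 -0.217 -0.795 0 0.006; -1 -0.217 -0.795 0 0.006; -1 -0.217 -0.795 0.1 0.006; -1 -0.217 -0.795 0.19 0.006; -1 -0.217 -0.795 0.19 0.006; -1 -0.217 -0.795 0.19 0.006"}}

```text
time: 25.52
position: [0.5239, -0.0509, 0.0731]
tool_rot: [0.995, -0.1, -0.001, -0.0]
ft_force: [-0.5, 0.1, -0.9]
grip_width: 0.0195
grip_force: 25.0
```

Run:
```python
from h import *
to(.5238,-.0491,.0165,-11.3)
```

```text
t 25.52 pos [ 0.5239 -0.0509  0.0731] yaw -11.44 zax [-0.002  0.001 -1.   ] q6 1.46 w 0.0195 F [-0.5  0.1 -0.9] gf 25.0
row [-0.002 -0.009  0.283] -0.0008
```

Emit:
{"api": "move_arm", "payload": {"motion": "-1 0 0 0.07 0; -1 0 0 0.14 0; -1 0 0 0.2 0; -1 0 0 0.25 0; -1 0 0 0.28 0; -1 0 0 0.28 0; -1 0 0 0.28 0; -0.22 0 0 0.28 0; -0.22 0 0 0.28 0; -0.22 0 0 0.28 0; -0.22 0 0 0.28 0; -0.22 0 0 0.28 0"}}

```text
time: 26.52
position: [0.5246, -0.0498, 0.0185]
tool_rot: [0.995, -0.099, 0.0, 0.0]
ft_force: [-0.0, 0.2, -0.0]
grip_width: 0.0334
grip_force: 0.0
```

Emit:
{"api": "move_arm", "payload": {"motion": "-0.22 0 0 -0.03 0; -0.22 0 0 -0.1 0; -0.22 0 0 -0.25 0; -0.22 0 0 -0.45 0; -0.22 0 0 -0.6 0; -0.22 0 0 -0.8 0; -0.22 0 0 -0.8 0; -0.22 0 0 -0.8 0"}}

```text
time: 27.18
position: [0.526, -0.0502, 0.1811]
tool_rot: [0.995, -0.099, 0.003, 0.001]
ft_force: [-0.2, -0.5, -0.8]
grip_width: 0.0337
grip_force: 0.0
```

Run:
```python
from h import *
state();snap('scene','13');snap('side','13');bay('13')
for n in ('scene','side'):
    W,c,ok=cloud(n,'13');h=cv2.cvtColor(c,cv2.COLOR_RGB2HSV)
    for nm,oy,hm in (('orange',-.1305,h[...,0]<14),('blue',-.0485,(h[...,0]>105)&(h[...,0]<125))):
        e=W[...,:2]-(B+oy*by);lx=e@bx;ly=e@by
        k=ok&hm&(h[...,1]>130)&(abs(lx)<.11)&(abs(ly)<.035)&(W[...,2]>.02)&(W[...,2]<.05)
        print(n,nm,k.sum(),'ly',np.percentile(ly[k],[5,50,95]).round(3),'lx',np.percentile(lx[k],[2,98]).round(3),'z',np.percentile(W[k][:,2],[50,95]).round(4))
a=cv2.imread('pics/scene13.png')[120:320,260:520];b=cv2.imread('pics/side13.png')[180:380,220:480]
cv2.imwrite('pics/c13.png',np.hstack([cv2.resize(a,None,fx=1.5,fy=1.5),cv2.resize(b,None,fx=1.5,fy=1.5)]))
```

```text
t 27.18 pos [ 0.526  -0.0502  0.1811] yaw -11.34 zax [ 0.006 -0.002 -1.   ] q6 1.46 w 0.0337 F [-0.2 -0.5 -0.8] gf 0.0
scene [345, 194, 26, 34, 346] bay 8.0 -27.0 zmax 41.0 rgb [105.  98.  90.]
side [320, 242, 32, 16, 285] bay 15.0 -16.0 zmax 41.0 rgb [151. 137. 121.]
side [357, 246, 12, 13, 121] bay -49.0 -42.0 zmax 40.0 rgb [150. 148. 143.]
scene orange 158 ly [-0.008  0.004  0.012] lx [-0.073  0.017] z [0.0257 0.0292]
scene blue 163 ly [-0.008  0.002  0.009] lx [-0.072  0.017] z [0.0254 0.029 ]
side orange 152 ly [-0.003  0.008  0.014] lx [-0.077  0.013] z [0.0247 0.028 ]
side blue 111 ly [-0.006  0.002  0.009] lx [-0.074  0.013] z [0.0254 0.0275]
```

View pics/c13.png

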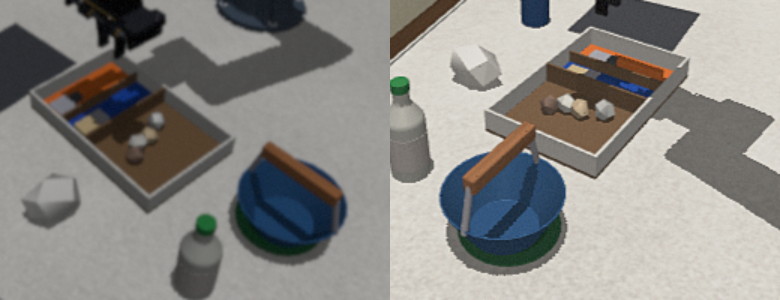

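```bash
python3 -c "
from rig import robot
print(robot.hand_in())"
```

```text
the job is handed in; nothing more can be done
None
```

The job is handed in at about 27 s of the 72 s limit (no verdict came back): the last pictures show all four stones in the big bay, the empty pan upright about 10 mm off the mat's centre, brush and scraper flat in the blue and orange slots, everything let go, and none of my moves went near the bottle, can or white stone.

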